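Pan under the sprung sensor arm

TASK

On the three-place hotplate, slide the steel saucepan sideways, flat on the glass and without lifting it, from the middle place onto the place in front of the sensor stand so that it sits centred on the printed ring, and let go of it. Then take hold of the sensor rod (the upright post at its end is its grip), pull it out of its sleeve against the spring until the dark length mark just comes out at the sleeve's mouth (80 mm of travel), which brings the sensor over the middle of the pan, and finish while still holding it there, because the spring draws it back when released. Leave the teapot where it stands.

Things in the scene. Friction and masses are not known exactly. Their poses are not given: they have to be found in the camera images.
- hotplate: Fixed low white hotplate, 200 (x) x 520 (y) x 42 mm, dark glass top; knobs stand out 15 mm at its front. Origin under its middle, on the worktop; x from front (robot side) to rear, y along the row, turned a few degrees. Three places, each marked by two thin grey rings (128 and 60 mm across): at y = 0 and +/-170 mm, glass at z = 42 mm.
- saucepan: Loose steel saucepan, 104 mm across (109 at the rim), 65 mm high, about 0.45 kg, at first on the middle place. Origin: centre of its underside, z up. Black bar handle along its own -x (roughly toward the robot), 60 to 156 mm from the axis, 18 mm wide, 14 mm high, mid-height 51 mm above the underside, free air below; its bracket (26 mm wide) ends at 62 mm.
- place_centre (a point): Centre, on the glass, of the outer hotplate place in front of the sensor stand (left or right, it changes from run to run): the point below the sensor when the rod stands at its mark. Its x axis runs horizontally along the sensor rod toward the stand; the rod is pulled along -x.
- sensor_stand: Fixed stand behind the hotplate: 80 mm round foot, 14 mm upright 227 mm high, horizontal aluminium sleeve 26 mm across at height 185 mm. Origin on the worktop straight below place_centre; x horizontally along the sleeve, away from the robot: foot at x = 142 mm, sleeve from x = 108 (mouth) to 246 mm.
- sleeve_mouth (a point): Middle of the sleeve's open end, 185 mm high, 108 mm along x from place_centre. The spring keeps the rod's origin 28 mm before it and pulls back with 4 N there, 11 N at the mark. The mark, a dark ring 5 mm wide on the rod, is just wholly out here at 80 mm of travel, when the rod's origin is straight above place_centre (108 mm before the mouth). End stop at 105 mm.
- sensor_rod: Steel rod, 12 mm, sliding in the sleeve. Origin on its axis (height 185 mm) at its outer end; axes as the stand's. There an upright black ribbed grip post, 14 mm across, stands from z = 12 to 62 mm; a 24 mm block and 18 mm sensor barrel hang to z = -44 mm (34 mm over the pan's rim). Retracted, the post is 28 mm in front of the sleeve's mouth; fingers above z = 14 mm clear the sleeve.
- teapot: Lidded teapot, 132 mm body, 150 mm high, standing on the other outer place with its handle toward the robot; a bystander. Origin: centre of its underside.

How it is judged:
By the outcome, as a careful person would: the job done as asked, in the order asked, and still so for the second after the job is handed in, while the arm keeps its last pose, push and grip.
It also fails if it takes over 51 s, if anything falls off the work surface, if the arm or the gripper's body presses on something with over 40 N, if the wrist force passes 120 N, or if a joint passes its speed limit or range.

ROBOT

A 6-joint arm with a two-finger parallel gripper is mounted at the origin on a cart in front of the work surface, level with it; the furniture and walls round the work are solid. World frame = base frame: x ahead of the robot, y to its left, z up, the work surface at z = 0. Lengths are in mm, angles in rad, forces in N, time in s.
With the tool pointing down it reaches from about 300 to 775 mm from the base axis. Payload 14.6 kg.
Tool frame: the origin (TCP) lies midway between the tips of the shut fingers; the grasp point (between the pads) lies 19 mm behind it; z points along the fingers, y is the line along which they close (so a half turn about z gives the same grasp; the last joint's range is limited). The gripper opens to 85 mm and grips with 20 to 120 N. Pads are 22 mm wide; open, the fingers measure 114 mm over their backs; the gripper's body (76 mm by 85 mm) begins 54 mm behind the grasp point. The pads swing forward as they close: fully open they stand 13 mm farther back than shut.
Start: joints at [1.089, 0.3, 1.521, -0, 1.321, -0.067], TCP at [221.65, 503.349, 231.281] pointing down, gripper open.
Joint ranges: [-3.03, 3.03], [-0.79, 2.21], [0.23, 2.52], [-1.04, 4.18], [0, 3.07], [-2.55, 2.55]. Speed limits (rad/s): [2.22, 2.22, 2.57, 3.14, 3.14, 3.14].

INTERFACE

Orientations are given as a unit quaternion [w, x, y, z].
In Python, from station import env gives the robot as it stands. The module is installed in compiled form; this text tells all that it offers.
- The arm moves only by the shell command python3 -m crank 'ROWS'. ROWS is rows parted by semicolons, their numbers by spaces, 1 to 5 of them, each of 5 numbers: dx, dy, dz in mm, then a turn about the tool's z in rad, then the finger opening in mm; each row shifts and turns the commanded pose from where the row before left it, along the tool's axes as they then stand; what a row does not reach is not made up. A row lasts 1/10 s, in which the tool goes at most 50 mm and 0.15 rad, less where a joint would pass 70% of its speed; a pose out of reach is approached as far as the arm can. The fingers move at their own pace and stop on an object; the grip force is fixed at half the most. Time passes only in rows, so rows that do not move let the fingers close. It prints the time, the measured TCP pose, the force, the opening and the grip force at its end.
- env.read_state(): the state, without advancing time (a new reading comes with each control period).
- env.get_image(name): name is "scene" or "top"; returns (picture, depth): 400x640x3 uint8, red, green, blue; 400x640 float32, mm along the optical axis (not along the pixel's ray), 0 where there is no reading.
- env.calibration(name): a dict with "fx", "fy", "cx", "cy" (pixels), "world_to_cam" (4x4, takes a point from world to camera coordinates). Camera axes: x right, y down, z forward; pixel columns grow to the right and rows downward; lengths in mm; the calibration is good to about 2 mm. A picture is of the moment at which its call begins. calibration takes no time and is no camera call.
- env.job_done(): hands the job in; it is judged then, once.
Trained networks look in the newest picture that a camera, given by its name, has taken for a name from the list of things; names that differ only in an ending like _2 or _b are one class to them, and where a whole thing is asked for, a point or a joint stands for the part that bears it (a point fixed in the world has none). Each returns a list of dicts, best first, with "score" (0 to 1); they miss things now and then, are a little off and sometimes report something else, mostly with a low value. They report only what shows in the picture. A call takes as long as a camera call.
- env.look_for(camera, thing): "at" ([column, row] in pixels, amid what is visible of it).
- env.regions_of(camera, thing): "region" (400x640 bool, what is visible of it) and "at" ([column, row] in pixels, amid what is visible of it).
- env.pinpoint(camera, thing): "at" ([column, row] in pixels: a listed point, or the origin of a listed thing).
The state is a dict: "time_s": time; "joint_positions": joint angles; "dq": joint speeds; "effort": joint torques, N m; "tool_pos": TCP position; "tool_rot": TCP orientation; "wrist_force": force on the tool from outside, world axes, zero at the start; "wrist_torque": the same for the moment, N m; "opening": finger opening in mm; "gripper_force": force on a finger pad.
Only numpy, scipy, OpenCV 4.12 (cv2) and the standard library are available. Lean on these libraries where they do the work, as an engineer would, in place of code of your own. Each camera call takes 0.05 s, during which the arm holds its last target. There are 200 camera calls.

## Working session

There is one attempt and no reset: what is moved stays moved. The work goes in short steps, Python scripts to look and compute and a shell command to move; the robot and the scene stay as the last step left them, time stands still between calls to the robot, and variables do not carry over. Pictures are saved under pics/ and viewed, at most 10 in all, crops included, and the job is handed in when it is done.

```bash
mkdir -p pics; cat > h.py <<'E'
import numpy as np,cv2
from station import env
def ray(cam,px,z=None,depth=None):
    c=env.calibration(cam);T=np.linalg.inv(np.array(c["world_to_cam"]))
    d=np.array([(px[0]-c["cx"])/c["fx"],(px[1]-c["cy"])/c["fy"],1.0])
    o=T[:3,3];w=T[:3,:3]@d
    s=(z-o[2])/w[2] if z is not None else depth
    return o+s*w
def cloud(cam,D):
    c=env.calibration(cam);T=np.linalg.inv(np.array(c["world_to_cam"]))
    v,u=np.mgrid[:400,:640]
    P=np.stack([(u-c["cx"])/c["fx"]*D,(v-c["cy"])/c["fy"]*D,D],-1)
    return P@T[:3,:3].T+T[:3,3]
E
python3 - <<'E'
from h import *
for cam in("scene","top"):
    im,D=env.get_image(cam); cv2.imwrite(f"pics/{cam}0.png",im[:,:,::-1]); np.save(f"{cam}0.npy",D)
    for t,z in(("saucepan",42),("place_centre",42),("sleeve_mouth",185),("sensor_rod",185),("teapot",42),("hotplate",0),("sensor_stand",0)):
        print(cam,t,[(np.round(r["at"],1).tolist(),round(r["score"],2),ray(cam,r["at"],z).round(1).tolist()) for r in env.pinpoint(cam,t)[:2]])
    P=cloud(cam,D)
    r=env.regions_of(cam,"saucepan")
    if r:
        q=P[r[0]["region"]&(D>0)]; q=q[(q[:,2]>86)&(q[:,2]<112)]; print(q.min(0),q.max(0))
s=env.read_state();print(s["time_s"],s["tool_pos"],s["tool_rot"],s["opening"])
E
```

```text
scene saucepan [([304.6, 235.2], 0.88, [530.9, -45.9, 42.0])]
scene place_centre [([404.4, 220.5], 0.32, [756.6, -143.1, 42.0])]
scene sleeve_mouth [([399.8, 219.0], 0.7, [648.8, -219.6, 185.0])]
scene sensor_rod [([387.8, 231.6], 0.58, [608.9, -230.9, 185.0])]
scene teapot [([282.2, 195.1], 0.56, [553.4, 103.2, 42.0])]
scene hotplate [([312.4, 247.1], 0.98, [543.5, -57.8, 0.0]), ([281.3, 194.7], 0.46, [569.9, 145.9, 0.0])]
scene sensor_stand []
[374.12502127 -98.39906624  86.00563645] [588.08034865   9.30932655 109.95504205]
top saucepan [([322.6, 247.5], 0.91, [529.1, -40.0, 42.0])]
top place_centre []
top sleeve_mouth [([430.4, 174.9], 0.81, [650.4, -230.3, 185.0])]
top sensor_rod [([428.6, 196.3], 0.52, [612.7, -225.9, 185.0])]
top teapot [([245.4, 241.2], 0.81, [542.5, 117.5, 42.0])]
top hotplate []
top sensor_stand []
[375.06025303 -94.583317    86.11008267] [589.11369189   9.94524069 110.94229587]
0.9 [221.64942903 503.34672158 231.28360431] [ 5.43087102e-06  2.05900829e-01  9.78572863e-01 -1.25207631e-05] 85.18803988805688
```

View pics/top0.png

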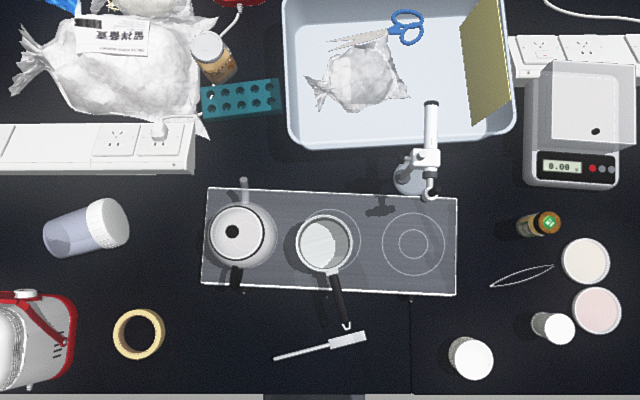

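View pics/scene0.png

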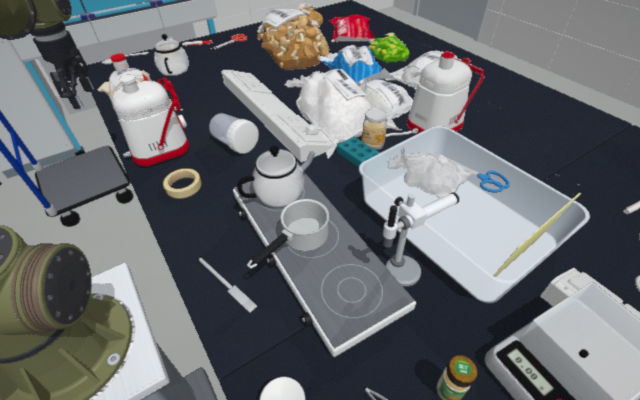

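The top view shows the teapot at (235,235), the pan at (325,245) with its handle toward (345,320), the free target rings around (413,243), and the sensor stand with its sleeve at (430,100–195). So the target is the right-hand place (−y).

```bash
cat > m.py <<'E'
from h import *
from scipy.optimize import minimize
from scipy.ndimage import map_coordinates
def proj(cam,p):
    c=env.calibration(cam);M=np.array(c["world_to_cam"]);q=p@M[:3,:3].T+M[:3,3]
    return q[:,0]/q[:,2]*c["fx"]+c["cx"],q[:,1]/q[:,2]*c["fy"]+c["cy"]
def ring(cam,im,x0):
    g=cv2.GaussianBlur(im.mean(2).astype(np.float32),(0,0),.6);a=np.linspace(0,2*np.pi,180)
    def f(c):
        t=0
        for r,s in((64,1),(30,1),(58,-.5),(70,-.0),(36,-.5),(24,-.5)):
            u,v=proj(cam,np.stack([c[0]+r*np.cos(a),c[1]+r*np.sin(a),0*a+42],1))
            t+=s*map_coordinates(g,[v,u],order=1).mean()
        return -t
    b=min(((f((x,y)),x,y) for x in np.arange(x0[0]-24,x0[0]+25,2) for y in np.arange(x0[1]-24,x0[1]+25,2)))
    r=minimize(f,b[1:],method="Nelder-Mead");return r.x.round(1),-r.fun
def circ(xy):
    A=np.c_[2*xy,np.ones(len(xy))];s=np.linalg.lstsq(A,(xy**2).sum(1),rcond=None)[0]
    return s[:2],np.sqrt(s[2]+s[:2]@s[:2])
def pan(cam,D,r):
    q=cloud(cam,D)[r["region"]&(D>0)]
    h=q[(q[:,2]>88)&(q[:,2]<112)]
    rim=h[h[:,2]>101]
    c=np.median(rim,0)[:2]
    for k in range(6):
        d=np.linalg.norm(rim[:,:2]-c,axis=1);s=rim[(abs(d-52)<5)];c,R=circ(s[:,:2])
    hd=h[(np.linalg.norm(h[:,:2]-c,axis=1)>75)]
    m=hd[:,:2].mean(0);w,V=np.linalg.eigh(np.cov(hd[:,:2].T));v=V[:,1]*np.sign(V[0,1])
    return c.round(1),R.round(1),"handle mid",hd.mean(0).round(1),"dir pca",np.degrees(np.arctan2(v[1],v[0])).round(1),"c-m",np.degrees(np.arctan2(*(c-m)[::-1])).round(1),len(hd),"far",np.linalg.norm(hd[:,:2]-c,axis=1).max()
E
python3 - <<'E'
from m import *
for cam in("top","scene"):
    im,D=env.get_image(cam)
    g=ray(cam,(413,243) if cam=="top" else (352,290),42);print(cam,"guess",g)
    print("ring",ring(cam,im,g[:2]))
    print("pan",pan(cam,D,env.regions_of(cam,"saucepan")[0]))
    P=cloud(cam,D)
    for t in("sensor_stand","sensor_rod","sleeve_mouth"):
      for r in env.regions_of(cam,t)[:1]:
        q=P[r["region"]&(D>0)];print(t,len(q),r["score"])
        s=q[(q[:,2]>188)&(q[:,2]<202)]
        if len(s)>20:
            w,V=np.linalg.eigh(np.cov(s[:,:2].T));v=V[:,1]*np.sign(V[0,1]);m=s[:,:2].mean(0)
            print(" sleeve",m.round(1),np.degrees(np.arctan2(v[1],v[0])).round(1),((s[:,:2]-m)@v).min(),((s[:,:2]-m)@v).max(),"ztop",s[:,2].max())
        s=q[(q[:,2]>225)]
        if len(s): print(" tops",s.mean(0).round(1),s.min(0).round(1),s.max(0).round(1),len(s))
    m=(P[...,2]>36)&(P[...,2]<48)&(P[...,0]>350)&(P[...,0]<700)&(abs(P[...,1]+50)<320)
    m=cv2.morphologyEx(m.astype(np.uint8),cv2.MORPH_OPEN,np.ones((5,5)))>0
    print("plate",cv2.minAreaRect(P[m][:,:2].astype(np.float32)),P[m][:,2].mean())
    for t,h in(("sensor_rod",),("sleeve_mouth",)) if 0 else ():pass
cv2.imwrite("pics/crop.png",cv2.resize(env.get_image("top")[0][80:340,300:480,::-1],None,fx=2.3,fy=2.3,interpolation=2)) if 0 else None
E
```

```text
top guess [ 537.59433992 -223.33563728   42.        ]Traceback (most recent call last):
  File "<stdin>", line 5, in <module>
  File "m.py", line 15, in ring
    b=min(((f((x,y)),x,y) for x in np.arange(x0[0]-24,x0[0]+25,2) for y in np.arange(x0[1]-24,x0[1]+25,2)))
  File "m.py", line 15, in <genexpr>
    b=min(((f((x,y)),x,y) for x in np.arange(x0[0]-24,x0[0]+25,2) for y in np.arange(x0[1]-24,x0[1]+25,2)))
            ~^^^^^^^
  File "m.py", line 12, in f
    u,v=proj(cam,np.stack([c[0]+r*np.cos(a),c[1]+r*np.sin(a),0*a+42],1))
        ~~~~^^^^^^^^^^^^^^^^^^^^^^^^^^^^^^^^^^^^^^^^^^^^^^^^^^^^^^^^^^^^
  File "m.py", line 5, in proj
    c=env.calibration(cam);M=np.array(c["world_to_cam"]);q=p@M[:3,:3].T+M[:3,3]
ValueError: time passes only in moves, steps and waits
```

```bash
sed -i 's/^def ray/_C={}\ndef cal(n):\n    if n not in _C:_C[n]=env.calibration(n)\n    return _C[n]\ndef ray/; s/c=env.calibration(cam)/c=cal(cam)/' h.py; sed -i 's/c=env.calibration(cam)/c=cal(cam)/' m.py
cat > meas.py <<'E'
from m import *
for cam in("top","scene"):
    im,D=env.get_image(cam)
    g=ray(cam,(413,243) if cam=="top" else (352,290),42);print(cam,"guess",g)
    print("ring",ring(cam,im,g[:2]))
    print("pan",pan(cam,D,env.regions_of(cam,"saucepan")[0]))
    P=cloud(cam,D)
    for t in("sensor_stand","sensor_rod"):
      for r in env.regions_of(cam,t)[:1]:
        q=P[r["region"]&(D>0)];print(t,len(q),r["score"])
        s=q[(q[:,2]>188)&(q[:,2]<202)]
        if len(s)>20:
            w,V=np.linalg.eigh(np.cov(s[:,:2].T));v=V[:,1]*np.sign(V[0,1]);m=s[:,:2].mean(0)
            print(" sleeve",m.round(1),np.degrees(np.arctan2(v[1],v[0])).round(1),((s[:,:2]-m)@v).min(),((s[:,:2]-m)@v).max(),"ztop",s[:,2].max())
        s=q[(q[:,2]>225)]
        if len(s): print(" tops",s.mean(0).round(1),s.min(0).round(1),s.max(0).round(1),len(s))
    m=(P[...,2]>36)&(P[...,2]<48)&(P[...,0]>350)&(P[...,0]<700)&(abs(P[...,1]+50)<320)
    m=cv2.morphologyEx(m.astype(np.uint8),cv2.MORPH_OPEN,np.ones((5,5)))>0
    print("plate",cv2.minAreaRect(P[m][:,:2].astype(np.float32)),P[m][:,2].mean())
E
python3 meas.py; python3 -c "
from h import *
print(env.read_state()['time_s'])"
```

```text
top guess [ 537.59433992 -223.33563728   42.        ]
ring (array([ 536.6, -223.1]), np.float64(109.6302261352539))
pan (array([536.2, -42.6]), np.float64(51.2), 'handle mid', array([423.3, -73.2,  99.1]), 'dir pca', np.float64(15.1), 'c-m', np.float64(15.1), 371, 'far', np.float64(165.40212397660832))
sensor_stand 2621 0.73
 sleeve [ 698.4 -224.5] -6.5 -92.6570116017766 84.8077306217063 ztop 201.99117722802612
 tops [ 639.6 -218.9  236.5] [ 609.5 -233.   225.2] [ 685.  -203.1  249.6] 133
sensor_rod 302 0.82
 sleeve [ 621.9 -224. ] -8.8 -16.50002957959799 22.140626436285668 ztop 201.91847783889614
 tops [ 616.  -224.7  242.4] [ 609.5 -233.   227.6] [ 623.4 -219.5  249.6] 80
plate ((544.3792724609375, -52.342681884765625), (513.5663452148438, 195.97657775878906), 87.38085174560547) 41.83977791357662
scene guess [ 535.47842586 -227.06190549   42.        ]
ring (array([ 535.5, -224.7]), np.float64(86.59204864501953))
pan (array([534.9, -45.3]), np.float64(51.2), 'handle mid', array([420.1, -78.9,  97.8]), 'dir pca', np.float64(13.8), 'c-m', np.float64(16.3), 344, 'far', np.float64(167.52434538571114))
sensor_stand 2560 0.79
 sleeve [ 688.8 -232.5] -4.8 -86.38935435810919 92.27625280684194 ztop 201.99859650744713
 tops [ 629.  -227.   236.2] [ 607.6 -236.7  225.1] [ 684.2 -205.4  248.9] 126
sensor_rod 452 0.76
 sleeve [ 617.1 -232.9] -0.6 -14.735971201691031 27.38594925571543 ztop 201.83494232918622
 tops [ 612.4 -232.3  239. ] [ 607.6 -236.7  225.1] [ 619.3 -225.4  248.9] 88
plate ((542.1674194335938, -55.39239501953125), (515.90673828125, 197.11495971679688), 87.1151351928711) 42.07275742921978
1.35
```

```bash
R="0 0 0 0.145 85"
python3 -m crank '0 0 0 0.145 60;0 0 0 0.145 60;0 0 0 0.145 60;0 0 0 0.145 60;0 0 0 0.145 60'
python3 -m crank '0 0 0 0.145 60;0 0 0 0.145 60;0 0 0 0.145 60;0 0 0 0.145 60;0 0 0 0.145 60'
python3 -m crank '0 0 0 0.145 60;0 0 0 0.145 60;0 0 0 0.145 60;0 0 0 0.145 60;0 0 0 0.145 60'
python3 -m crank '0 0 0 0.145 60;0 0 0 0.144 60'
```

```text
time_s: 1.85
tool_pos: [221.7, 503.3, 231.3]
tool_rot: [0.0, 0.542, 0.84, -0.0]
wrist_force: [0.4, 0.5, -0.4]
opening: 60.0
gripper_force: 0.0
time_s: 2.35
tool_pos: [221.6, 503.4, 231.3]
tool_rot: [-0.0, 0.805, 0.594, -0.0]
wrist_force: [0.6, 0.1, 0.3]
opening: 59.9
gripper_force: 0.0
time_s: 2.85
tool_pos: [221.7, 503.4, 231.3]
tool_rot: [-0.0, 0.963, 0.27, 0.0]
wrist_force: [-0.7, 0.3, 0.8]
opening: 59.7
gripper_force: 0.0
time_s: 3.05
tool_pos: [221.6, 503.4, 231.3]
tool_rot: [-0.0, 0.992, 0.128, 0.0]
wrist_force: [0.3, -0.6, 0.5]
opening: 60.1
gripper_force: 0.0
```

```bash
python3 -m crank '3 44 0 0 60;3 44 0 0 60;3 44 0 0 60;3 44 0 0 60;3 44 0 0 60'
python3 -m crank '3 44 0 0 60;3 44 0 0 60;3 44 0 0 60;3 44 0 0 60;3 44 0 0 60'
python3 -m crank '3 44 0 0 60;3 44 10 0 60;3 44 20 0 60;0 0 0 0 60;0 0 0 0 60'
```

```text
time_s: 3.55
tool_pos: [293.4, 293.2, 231.4]
tool_rot: [-0.0, 0.991, 0.131, 0.0]
wrist_force: [0.2, -0.5, 0.7]
opening: 60.0
gripper_force: 0.0
time_s: 4.05
tool_pos: [365.1, 84.5, 231.6]
tool_rot: [0.0, 0.991, 0.131, 0.0]
wrist_force: [1.5, 0.8, 0.7]
opening: 60.1
gripper_force: 0.0
time_s: 4.55
tool_pos: [407.7, -39.4, 201.0]
tool_rot: [-0.0, 0.992, 0.13, -0.001]
wrist_force: [-0.8, 0.6, 0.8]
opening: 60.3
gripper_force: 0.0
```

```bash
python3 -m crank '4 19 0 0 60;4 19 0 0 60;0 0 40 0 60;0 0 40 0 60;0 0 0 0 60'
python3 - <<'E'
from m import *
im,D=env.get_image("scene");cv2.imwrite("pics/s1.png",cv2.resize(im[150:330,200:440,::-1],None,fx=3,fy=3))
im,D=env.get_image("top");print(pan("top",D,env.regions_of("top","saucepan")[0]))
E
```

```text
time_s: 5.05
tool_pos: [423.5, -71.9, 118.3]
tool_rot: [-0.001, 0.991, 0.132, -0.003]
wrist_force: [0.8, 0.4, 0.3]
opening: 59.6
gripper_force: 0.0
(array([536.3, -42.4]), np.float64(51.2), 'handle mid', array([460.6, -62.8,  98.9]), 'dir pca', np.float64(-80.1), 'c-m', np.float64(15.1), 36, 'far', np.float64(82.82698110149157))
```

View pics/s1.png

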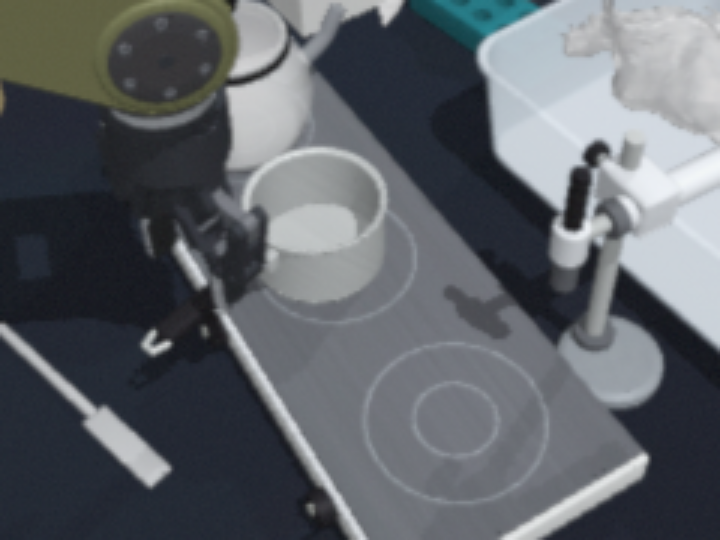

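The gripper straddles the handle (crop around (205,280)), with the pan undisturbed and the target ring free at crop (455,420). I'll descend and close.

```bash
python3 -m crank '0 0 22 0 60;0 0 22 0 60;0 0 0 0 60;0 0 0 0 0;0 0 0 0 0'
python3 -m crank '0 0 0 0 0;0 0 0 0 0;0 0 0 0 0'
python3 - <<'E'
from m import *
for cam in("top","scene"):
    im,D=env.get_image(cam);print(pan(cam,D,env.regions_of(cam,"saucepan")[0]))
E
```

```text
time_s: 5.7
tool_pos: [426.5, -73.6, 79.1]
tool_rot: [0.001, 0.991, 0.131, 0.001]
wrist_force: [1.1, 0.6, 0.5]
opening: 32.0
gripper_force: 0.0
time_s: 6.0
tool_pos: [425.9, -73.6, 78.2]
tool_rot: [0.0, 0.991, 0.131, 0.001]
wrist_force: [-3.9, 0.1, 8.0]
opening: 16.9
gripper_force: 62.6
(array([536.3, -42.8]), np.float64(51.3), 'handle mid', array([462.4, -64.1,  98.7]), 'dir pca', np.float64(-80.0), 'c-m', np.float64(16.1), 17, 'far', np.float64(79.70718565109283))
(array([534.6, -45.6]), np.float64(51.2), 'handle mid', array([400.6, -84.8,  97.1]), 'dir pca', np.float64(19.3), 'c-m', np.float64(16.3), 150, 'far', np.float64(165.47127521829623))
```

```bash
python3 -m crank '-1 4 0 0 0;-3 11 0 0 0;-4 15 0 0 0;-4 15 0 0 0;-4 15 0 0 0'
python3 -m crank '-4 15 0 0 0;-4 15 0 0 0;-4 15 0 0 0;-4 15 0 0 0;-4 15 0 0 0'
python3 -m crank '-4 15 0 0 0;-3 12 0 0 0;-2 8 0 0 0;0 0 0 0 0;0 0 0 0 0'
python3 - <<'E'
from m import *
for cam in("top","scene"):
    im,D=env.get_image(cam);print(pan(cam,D,env.regions_of(cam,"saucepan")[0]))
E
```

```text
time_s: 6.7
tool_pos: [426.2, -135.9, 78.1]
tool_rot: [0.0, 0.991, 0.131, 0.001]
wrist_force: [1.2, 5.2, 5.0]
opening: 16.6
gripper_force: 62.4
time_s: 7.2
tool_pos: [426.3, -213.6, 78.1]
tool_rot: [0.0, 0.991, 0.131, 0.001]
wrist_force: [-0.0, 5.9, 6.5]
opening: 16.9
gripper_force: 62.4
time_s: 7.7
tool_pos: [426.7, -250.2, 78.4]
tool_rot: [0.001, 0.991, 0.131, 0.001]
wrist_force: [-2.0, -2.5, 5.5]
opening: 16.5
gripper_force: 62.4
(array([ 536.9, -219.4]), np.float64(51.3), 'handle mid', array([ 455.5, -239. ,   98.3]), 'dir pca', np.float64(-20.9), 'c-m', np.float64(13.6), 88, 'far', np.float64(97.04255373420244))
(array([ 535.6, -222.4]), np.float64(51.2), 'handle mid', array([ 400.5, -259.7,   97.5]), 'dir pca', np.float64(16.7), 'c-m', np.float64(15.4), 257, 'far', np.float64(166.6249322570973))
```

```bash
python3 -m crank '-1 3 0 0 0;0 0 0 0 0;0 0 0 0 0'
python3 - <<'E'
from m import *
a=np.linspace(0,2*np.pi,181)
for cam in("top","scene"):
    im,D=env.get_image(cam);p=pan(cam,D,env.regions_of(cam,"saucepan")[0]);print(p[:2])
    C=cal(cam);print("campos",np.linalg.inv(np.array(C["world_to_cam"]))[:3,3].round(0))
    g=(536.6,-223.1) if cam=="top" else (535.5,-224.7)
    S=4;x0,y0=(370,190) if cam=="top" else (270,200)
    b=cv2.resize(im[y0:y0+110,x0:x0+140,::-1],None,fx=S,fy=S,interpolation=2)
    for r,z,c in((54.5,107,(0,255,0)),(52,42,(0,255,255)),(64,42,(0,0,255))):
        u,v=proj(cam,np.stack([g[0]+r*np.cos(a),g[1]+r*np.sin(a),0*a+z],1))
        cv2.polylines(b,[np.stack([(u-x0+.5)*S,(v-y0+.5)*S],1).astype(np.int32)],True,c,1)
    cv2.imwrite(f"pics/ov_{cam}.png",b)
a1=cv2.imread("pics/ov_top.png");a2=cv2.imread("pics/ov_scene.png");cv2.imwrite("pics/ov.png",cv2.resize(np.hstack([a1,a2]),(800,314)) if 0 else np.vstack([a1[:,:],a2[:,:]])[:, :])
cv2.imwrite("pics/ov.png",cv2.resize(np.vstack([a1,a2]),(380,598)) if 0 else np.hstack([a1[:,:400],a2[:,:400]]))
E
```

```text
time_s: 8.2
tool_pos: [426.4, -252.7, 78.0]
tool_rot: [0.0, 0.991, 0.131, 0.0]
wrist_force: [-1.5, 2.8, 8.3]
opening: 16.6
gripper_force: 62.6
(array([ 536.6, -221. ]), np.float64(51.2))
campos [501. -50. 973.]
(array([ 534.9, -224. ]), np.float64(51.3))
campos [ 263. -547.  727.]
```

View pics/ov.png

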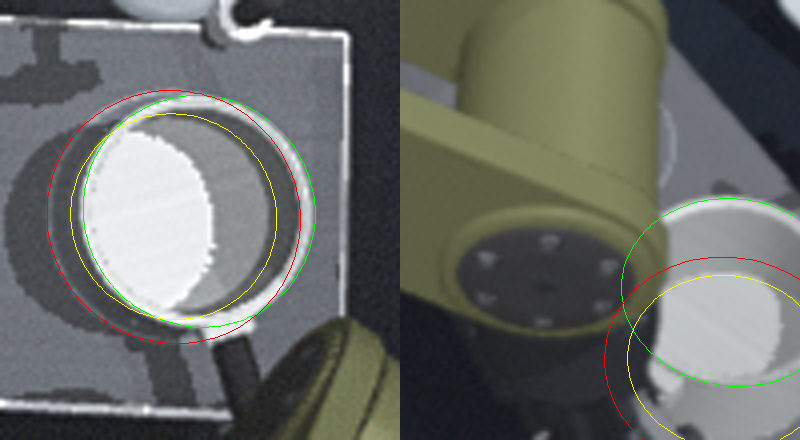

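```bash
python3 -m crank '0 1.5 0 0 0;0 0 0 0 0;0 0 0 0 50;0 0 0 0 50;0 0 0 0 50'
python3 -m crank '0 0 -15 0 50;0 0 -45 0 50;0 0 -50 0 50;0 0 -50 0 50;0 0 -50 0 50'
python3 - <<'E'
from m import *
for cam in("top","scene"):
    im,D=env.get_image(cam);print(pan(cam,D,env.regions_of(cam,"saucepan")[0]))
    P=cloud(cam,D)
    for t in("sensor_rod","sensor_stand"):
      r=env.regions_of(cam,t)[0]; q=P[r["region"]&(D>0)]
      s=q[(q[:,2]>243)&(q[:,2]<252)]
      if t=="sensor_rod": print(cam,"post top",s.mean(0).round(1),len(s)); m=s.mean(0)[:2]
      s=q[(q[:,2]>194)&(q[:,2]<201)];s=s[s[:,0]>m[0]+90]
      if len(s)>5: print(t,"rear sleeve",s.mean(0).round(1),len(s),np.degrees(np.arctan2(*(s.mean(0)[:2]-m)[::-1])))
    print([ (ray(cam,r["at"],185).round(1),round(r["score"],2)) for r in env.pinpoint(cam,"sleeve_mouth")+env.pinpoint(cam,"sensor_rod")])
E
```

```text
time_s: 8.9
tool_pos: [426.3, -254.0, 77.2]
tool_rot: [-0.0, 0.991, 0.131, -0.0]
wrist_force: [0.6, -0.4, -0.6]
opening: 49.8
gripper_force: 0.0
time_s: 9.4
tool_pos: [426.0, -253.8, 289.4]
tool_rot: [0.0, 0.991, 0.131, -0.0]
wrist_force: [0.4, -0.8, -0.3]
opening: 50.1
gripper_force: 0.0
(array([ 536.4, -221.7]), np.float64(51.7), 'handle mid', array([ 432.3, -250.3,   99. ]), 'dir pca', np.float64(15.4), 'c-m', np.float64(15.4), 350, 'far', np.float64(141.79281286090466))
top post top [ 616.6 -226.2  246. ] 57
sensor_stand rear sleeve [ 744.8 -233.1  195.9] 299 -3.083197311785222
[(array([ 530.6, -189.1,  185. ]), 0.25), (array([ 615.8, -228.3,  185. ]), 0.6)]
(array([ 535.9, -224.7]), np.float64(51.2), 'handle mid', array([ 423.4, -258.4,   98.8]), 'dir pca', np.float64(15.2), 'c-m', np.float64(16.7), 418, 'far', np.float64(158.81162652222113))
scene post top [ 613.4 -230.5  246.2] 33
sensor_stand rear sleeve [ 741.6 -236.8  196.3] 226 -2.825739405228443
[(array([ 653.6, -225.9,  185. ]), 0.91), (array([ 613.2, -226.7,  185. ]), 0.93)]
```

```bash
python3 -m crank '0 0 0 -0.14 40;0 0 0 -0.14 40;0 0 0 -0.14 40;0 0 0 -0.14 40;0 0 0 -0.14 40'
python3 -m crank '0 0 0 -0.14 40;0 0 0 -0.14 40;0 0 0 -0.14 40;0 0 0 -0.14 40;0 0 0 0 40'
python3 -m crank '7 37 0 0 40;7 38 0 0 40;7 38 0 0 40;7 38 0 0 40;7 37 0 0 40'
python3 -m crank '0 0 0 0 40;0 0 0 0 40'
```

```text
time_s: 10.5
tool_pos: [426.4, -253.9, 287.0]
tool_rot: [-0.0, 0.885, 0.466, -0.0]
wrist_force: [-0.1, 1.0, 0.8]
opening: 40.1
gripper_force: 0.0
time_s: 11.0
tool_pos: [426.4, -254.0, 287.0]
tool_rot: [-0.0, 0.723, 0.691, -0.0]
wrist_force: [0.7, 0.1, -0.5]
opening: 40.0
gripper_force: 0.0
time_s: 11.5
tool_pos: [617.4, -227.6, 286.9]
tool_rot: [-0.0, 0.726, 0.688, -0.0]
wrist_force: [-0.8, -0.3, 1.3]
opening: 40.0
gripper_force: 0.0
time_s: 11.7
tool_pos: [616.1, -227.8, 286.1]
tool_rot: [-0.001, 0.725, 0.689, -0.0]
wrist_force: [-0.3, 0.4, 0.8]
opening: 40.1
gripper_force: 0.0
```

```bash
python3 -m crank '0 0 20 0 40;0 0 15 0 40;0 0 0 0 40'
python3 - <<'E'
from m import *
im,D=env.get_image("scene");cv2.imwrite("pics/s3.png",cv2.resize(im[150:290,300:480,::-1],None,fx=4,fy=4,interpolation=2))
E
```

```text
time_s: 12.0
tool_pos: [614.5, -228.2, 250.7]
tool_rot: [-0.001, 0.725, 0.689, -0.001]
wrist_force: [-0.8, 0.7, -0.4]
opening: 39.8
gripper_force: 0.0
```

View pics/s3.png

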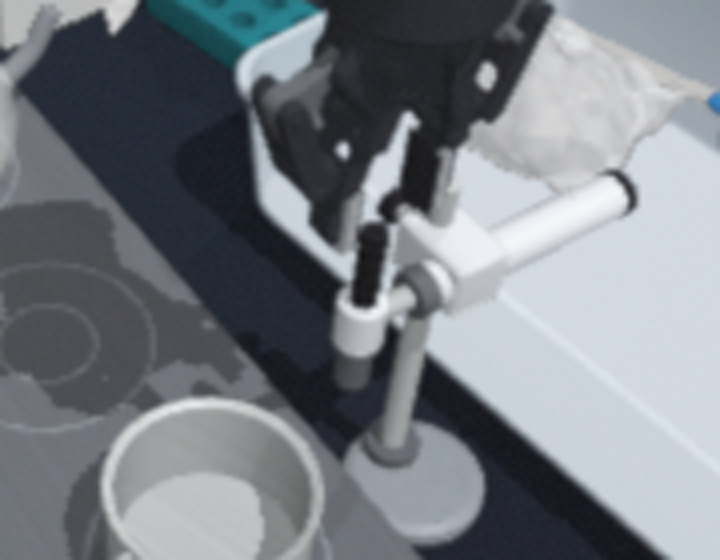

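Fingers straddle the post (post top at crop (375,232), fingers at (340,215) and (435,190)); the stand's clamp is behind. I'll narrow the opening, descend and close.

```bash
python3 -m crank '0 0 0 0 32;0 0 15 0 32;0 0 15 0 32;0 0 15 0 32;0 0 0 0 32'
python3 -m crank '0 0 0 0 0;0 0 0 0 0;0 0 0 0 0;0 0 0 0 0'
```

```text
time_s: 12.55
tool_pos: [615.1, -227.8, 204.8]
tool_rot: [-0.002, 0.724, 0.69, -0.001]
wrist_force: [-0.1, 0.3, -0.2]
opening: 31.6
gripper_force: 0.0
time_s: 12.95
tool_pos: [615.5, -228.0, 207.9]
tool_rot: [-0.0, 0.724, 0.69, -0.0]
wrist_force: [-7.1, 0.1, -0.7]
opening: 12.6
gripper_force: 58.4
```

```bash
python3 -m crank '0 -4 0 0 0;0 -8 0 0 0;0 -10 0 0 0;0 -10 0 0 0;0 -10 0 0 0'
python3 -m crank '0 -10 0 0 0;0 -10 0 0 0;0 -8 0 0 0;0 -5 0 0 0;0 0 0 0 0'
python3 -m crank '0 0 0 0 0;0 0 0 0 0'
python3 - <<'E'
from m import *
for cam in("scene","top"):
    im,D=env.get_image(cam)
    p=np.array([[536+108,-224-5.6,185.]]);u,v=proj(cam,p);print(u,v)
    print([(k,ray(cam,r["at"],185).round(1),r["at"],round(r["score"],2)) for k in("sleeve_mouth","sensor_rod") for r in env.pinpoint(cam,k)])
    print(pan(cam,D,env.regions_of(cam,"saucepan")[0])[:2])
    u,v=int(u[0]),int(v[0]);cv2.imwrite(f"pics/e_{cam}.png",cv2.resize(im[v-35:v+35,u-50:u+40,::-1],None,fx=8,fy=8,interpolation=2))
E
```

```text
time_s: 13.45
tool_pos: [574.2, -226.0, 207.9]
tool_rot: [0.001, 0.724, 0.69, 0.001]
wrist_force: [9.3, -1.5, -3.7]
opening: 12.6
gripper_force: 58.7
time_s: 13.95
tool_pos: [541.4, -224.4, 207.9]
tool_rot: [0.001, 0.724, 0.69, 0.001]
wrist_force: [10.4, -0.7, -5.1]
opening: 12.5
gripper_force: 58.5
time_s: 14.15
tool_pos: [541.9, -224.4, 207.9]
tool_rot: [0.001, 0.724, 0.69, 0.001]
wrist_force: [9.9, -0.9, -5.1]
opening: 12.8
gripper_force: 58.5
[401.44053207] [223.27130627]
[('sleeve_mouth', array([ 649.8, -222.7,  185. ]), [401.3, 219.8], 0.66), ('sensor_rod', array([ 533.7, -226. ,  185. ]), [354.1, 247.8], 0.75)]
(array([ 526.4, -232.4]), np.float64(51.7))
[430.13837765] [178.51837772]
[('sleeve_mouth', array([ 642.4, -234.3,  185. ]), [432.9, 179.4], 0.61), ('sensor_rod', array([539.3, -49.5, 185. ]), [327.2, 239.0], 0.59)]m.py:28: RuntimeWarning: Mean of empty slice.
  m=hd[:,:2].mean(0);w,V=np.linalg.eigh(np.cov(hd[:,:2].T));v=V[:,1]*np.sign(V[0,1])
  ret = um.true_divide(
  avg = a.mean(axis, **keepdims_kw)
m.py:28: RuntimeWarning: Degrees of freedom <= 0 for slice
  m=hd[:,
[... 303 characters left out ...]
-m",np.degrees(np.arctan2(*(c-m)[::-1])).round(1),len(hd),"far",np.linalg.norm(hd[:,:2]-c,axis=1).max()
Traceback (most recent call last):
  File "m.py", line 29, in pan
    return c.round(1),R.round(1),"handle mid",hd.mean(0).round(1),"dir pca",np.degrees(np.arctan2(v[1],v[0])).round(1),"c-m",np.degrees(np.arctan2(*(c-m)[::-1])).round(1),len(hd),"far",np.linalg.norm(hd[:,:2]-c,axis=1).max()
                                                                                                                                                                                         ~~~~~~~~~~~~~~~~~~~~~~~~~~~~~~~~~~~~~^^
ValueError: zero-size array to reduction operation maximum which has no identity
```

View pics/e_scene.png

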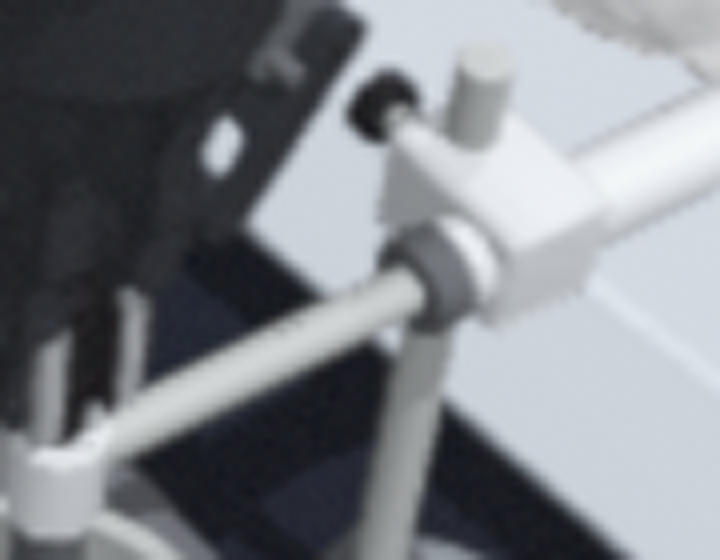

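The crop shows the rod drawn out, with its end at (60,470) and no dark mark yet at the mouth (410,280). About 6 mm is left.

```bash
python3 -m crank '0 -3 0 0 0;0 -3 0 0 0;0 0 0 0 0;0 0 0 0 0'
python3 - <<'E'
from m import *
im,D=env.get_image("scene");cv2.imwrite("pics/e2.png",cv2.resize(im[205:250,355:425,::-1],None,fx=10,fy=10,interpolation=2))
E
```

```text
time_s: 14.95
tool_pos: [535.9, -224.1, 207.9]
tool_rot: [0.001, 0.724, 0.69, 0.001]
wrist_force: [11.2, -0.4, -5.0]
opening: 12.7
gripper_force: 58.6
```

View pics/e2.png

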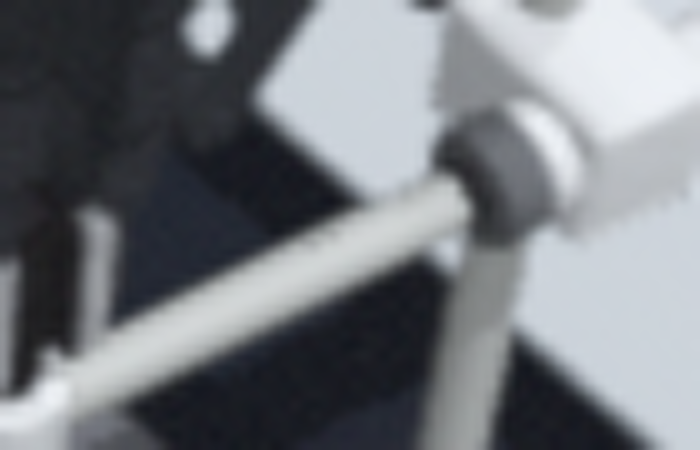

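```bash
python3 - <<'E'
from m import *
a=cv2.resize(cv2.imread("pics/e_scene.png"),(90,70),interpolation=cv2.INTER_AREA).mean(2)
b=cv2.resize(cv2.imread("pics/e2.png"),(70,45),interpolation=cv2.INTER_AREA).mean(2)
# axis points: mm before the mouth
for y in (-229.6,):
  t=np.arange(-14,30,1.0);d=np.array([np.cos(-.05),np.sin(-.05)])
  p=np.array([535.9,-226.5])+(108-t)[:,None]*d
  for dz in(188,191):
    u,v=proj("scene",np.c_[p,0*t+dz])
    print(dz,u[14],v[14]);print(map_coordinates(a,[v-188,u-351],order=1).round(0).astype(int).tolist());print(map_coordinates(b,[v-205,u-355],order=1).round(0).astype(int).tolist())
im,D=env.get_image("top");u,v=proj("top",np.c_[p,0*t+191]);print(u[14],v[14]);print(map_coordinates(im.mean(2),[v,u],order=1).round(0).astype(int).tolist())
cv2.imwrite("pics/t9.png",cv2.resize(im[160:260,395:465,::-1],None,fx=6,fy=6,interpolation=2))
E
```

```text
188 402.3760965107684 223.03117797010452
[145, 132, 125, 121, 120, 119, 117, 114, 108, 99, 90, 98, 113, 138, 166, 188, 195, 201, 204, 205, 204, 204, 204, 205, 205, 204, 204, 204, 205, 206, 206, 206, 207, 209, 210, 209, 210, 210, 211, 210, 210, 210, 210, 211]
[144, 131, 124, 120, 119, 118, 117, 114, 108, 97, 86, 75, 65, 58, 54, 54, 74, 98, 131, 165, 189, 196, 203, 204, 205, 204, 204, 204, 206, 207, 206, 207, 208, 210, 210, 209, 210, 210, 211, 210, 210, 210, 210, 211]
191 402.59165502250744 221.98523777326636
[184, 160, 142, 129, 123, 121, 120, 119, 118, 114, 106, 98, 93, 92, 114, 143, 166, 182, 193, 197, 198, 198, 198, 199, 199, 199, 199, 199, 199, 199, 199, 200, 201, 203, 205, 206, 206, 207, 208, 208, 207, 207, 208, 208]
[183, 159, 141, 127, 122, 121, 120, 119, 118, 113, 106, 95, 82, 70, 60, 53, 54, 63, 81, 118, 155, 174, 187, 196, 198, 198, 198, 198, 199, 199, 199, 200, 201, 204, 205, 206, 206, 207, 208, 207, 207, 207, 208, 208]
432.24831351296996 178.01753592526129
[246, 195, 153, 127, 117, 118, 118, 119, 119, 118, 116, 103, 81, 68, 59, 54, 55, 73, 115, 180, 197, 200, 202, 203, 202, 201, 201, 203, 206, 205, 206, 207, 210, 215, 217, 218, 218, 219, 218, 218, 218, 217, 216, 216]
```

View pics/t9.png

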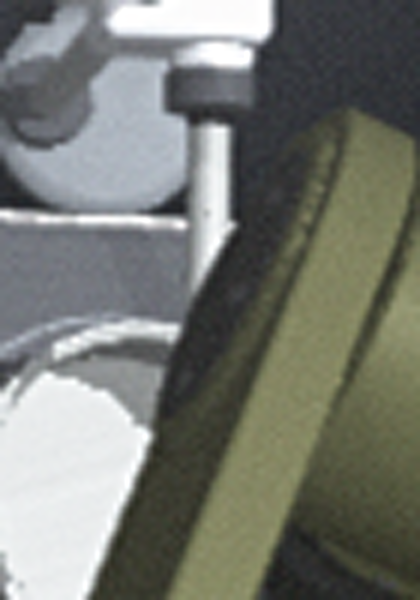

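The top crop shows the dark mark between the collar and the bright rod at (210,105). The profile gives it about 5 mm, so it is just fully out, which agrees with the 79.7 mm of measured travel. The pan sits beneath the sensor, so I'm handing in the job.

```bash
python3 -c "
from station import env
print(env.job_done())"
```

```text
the job is handed in; nothing more can be done
None
```

The job is handed in, with no verdict returned: I slid the saucepan onto the right-hand place (within about 1–2 mm of the ring centre by the cameras) and released it, and the rod is held about 80 mm out with its mark just clear of the sleeve; the teapot was not touched.

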